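# Rake out the joint round the inset plate with the seam rake

## Task

Pull the seam rake out of its roofed holder by its steel shank, lay it squarely on the middle of the open rest block and let go, then take it again by its wooden handle. Run its tip slowly (about 3 cm a second) down in the seam of the bench panel, from the free end of the long leg, round the corner, to the free end of the short leg. Finally lay the rake back squarely on the middle of the open rest block with its hook hanging over the edge, and leave the other things on the bench where they are.

Things in the scene. Friction and masses are not known exactly. Their poses are not given: they have to be found in the camera images.
- rake: the seam rake, loose, about 120 g: a dark wooden handle block 110 long (x) x 26 wide (y) x 30 high (z), origin at the centre of the handle's flat underside; from the handle's -x end a flat steel shank 8 wide x 10 high runs on 55 mm along -x, its centre line 15 mm above the underside; at its end a steel hook of 5 mm diameter goes straight down. z up
- rake_tip (a point): lowest point of the hook, at x -107, y 0, z -40 mm in the rake's frame, i.e. 40 mm below the handle's underside
- rake_handle (a point): centre of the handle, 15 mm above its underside
- rake_shank (a point): point on the shank's centre line 25 mm in front of the handle's -x end (x -80, z 15 mm in the rake's frame): free to grasp from above at the start
- hood: the roofed holder, fixed: wooden block 122 deep (x -55 to 67) x 90 wide (y) x 50 high under a steel hood (roof 96 to 101 mm above the bench, walls at both sides, 78 mm apart, and at +x), open only to -x. Origin on the bench. At the start the rake's handle lies on the block wholly under the roof; shank and hook stick out to -x; the rake comes out along -x
- rest: the open rest block, fixed: plain wooden block 110 long (x) x 70 wide (y) x 50 high, flat top. Origin at the centre of its underside on the bench. With the handle lying along the block's x the hook hangs over either end, its tip 10 mm above the bench
- panel: the bench panel, fixed: 180 (x) x 140 (y) x 18 mm high, origin at the centre of its underside on the bench. Steel plate in a wooden surround; between them an L-shaped open seam 12 wide, 10 deep, dark floor (z 8). Long leg: along x at y = -30 from the -x edge to the corner at x = 45; short leg: along y at x = 45 from the corner to the +y edge
- seam_start (a point): on the seam floor near the free end of the long leg, 15 mm in from the panel's edge (panel x -75, y -30, z 8 mm)
- seam_corner (a point): on the seam floor at the corner (panel x 45, y -30, z 8 mm)
- seam_end (a point): on the seam floor near the free end of the short leg, 20 mm in from the panel's edge (panel x 45, y 50, z 8 mm)
- bath_brush: bystander: round blue silicone bath brush, 76 across, 46 high with its loop, origin under its centre
- canister: bystander: red plastic treat canister with a hinged lid, 100 across, 118 high, origin under its centre
- comb_a: bystander: steel comb 170 x 34 x 4, lying flat, the lower of two lying crosswise, origin under its centre
- comb_b: bystander: steel comb 170 x 34 x 4, lying flat across the other one, origin under its centre
- flea_comb: bystander: short steel comb 70 x 30 x 4 lying flat between the panel and the two blocks, origin under its centre
- shampoo: bystander: bottle 66 across, 190 high, origin under its centre
- balm_tin: bystander: low aluminium tin 68 across, 45 high, origin under its centre
- mug: bystander: white mug 76 across, 85 high, origin under its centre
Mind the look-alikes: they are no part of the job. What is shaped like the rest but red or turquoise is not meant.

How it is judged:
By the outcome, as a careful person would: the job done as asked, in the order asked, and still so for the second after the job is handed in, with the robot touching nothing.
It also fails if it takes over 72 s, if anything falls off the work surface, if the arm or the gripper's body presses on something with over 40 N, if the wrist force passes 120 N, or if a joint passes its speed limit or range.

## Robot

A 7-joint arm with a two-finger parallel gripper is mounted at the origin on the work surface. World frame = base frame: x ahead of the robot, y to its left, z up, the work surface at z = 0. Lengths are in m, angles in rad, forces in N, time in s.
With the tool pointing down it reaches from about 0.35 to 0.9 m from the base axis. Payload 8.1 kg.
Tool frame: the origin (TCP) lies midway between the tips of the shut fingers; the grasp point (between the pads) lies 19 mm behind it; z points along the fingers, y is the line along which they close (so a half turn about z gives the same grasp; the last joint's range is limited). The gripper opens to 92 mm and grips with 3 to 60 N. Pads are 19 mm wide; open, the fingers measure 130 mm over their backs; the gripper's body (75 mm by 190 mm) begins 47 mm behind the grasp point.
Start: joints at [1.086, 0.434, 0.025, 1.573, -0.012, 1.134, -0.075], TCP at [0.233, -0.58, 0.227] pointing down, gripper open.
Joint ranges: [-2.62, 2.62], [-0.44, 2.09], [-1.27, 1.32], [0.08, 2.57], [-1.32, 4.46], [0.12, 2], [-2.74, 2.74]. Speed limits (rad/s): [2.22, 2.22, 3.01, 3.01, 3.14, 3.14, 3.14].

## Interface

Orientations are given as a rotation vector (axis times angle).
In Python, from cell import observe, cams, job gives the robot as it stands. The module is installed in compiled form; this text tells all that it offers.
- The arm moves only by the tool step_arm, never from a script. Its argument "steps" is a list of rows, each a list of 6 numbers: the shift along the world's x, y, z in mm, then the turn, a rotation vector about the world's x, y, z in rad. In form: [[dx, dy, dz, rx, ry, rz], ...]. A call has 1 to 20 rows; each row shifts and turns the commanded pose from where the row before left it; what a row does not reach is not made up. A row lasts 1/12 s, in which the tool goes at most 41.7 mm and 7.16 degrees, less where a joint would pass 70% of its speed; a pose out of reach is approached as far as the arm can. A call with a gripper value outside its range is refused whole. "gripper" is the opening, from 0 (shut) to 1 (fully open), set as the call begins (left out, the last holds). The fingers move at their own pace and stop on an object; "force" is the grip in N (left out, the last holds). Time passes only in rows, so rows that do not move let the fingers close. It gives the time, the measured TCP pose, the force, the opening and the grip force at its end, in the units of the state.
- observe(): the state, without advancing time (a new reading comes with each control period).
- cams.get_image(name): name is "scene" or "top" or "wrist"; returns the picture (400x640x3 uint8, red, green, blue); there is no depth.
- cams.get_calibration(name): a dict with "fov_y" (degrees; the focal length in pixels is half the picture's height over the tangent of half this angle, whatever the lens; pixels are square), "cx", "cy" (the principal point, pixels), "dist_coeffs" ([k1, k2, p1, p2, k3] as OpenCV has them; the pictures are not rectified), "world_to_cam" (4x4, takes a point from world to camera coordinates). Camera axes: x right, y up, looking along -z (the intrinsics and any distortion apply to the point x, -y, -z); pixel columns grow to the right and rows downward; lengths in m; the calibration is good to about 2 mm. A picture is of the moment at which its call begins: read the wrist's pose just before it. get_calibration takes no time and is no camera call; for the wrist camera it gives the pose at the moment of the call.
- job.sign_off(): hands the job in; it is judged then, once.
The state is a dict: "clock": time; "joints": joint angles; "dq": joint speeds; "joint_efforts": joint torques, N m; "position": TCP position; "ee_rot": TCP orientation; "force": force on the tool from outside, world axes, zero at the start; "ft_torque": the same for the moment, N m; "width": opening from 0.0 (shut) to 1.0 (fully open); "gripper_force": force on a finger pad.
Only numpy, scipy, OpenCV 4.12 (cv2) and the standard library are available. Lean on these libraries where they do the work, as an engineer would, in place of code of your own. Each camera call takes 0.05 s, during which the arm holds its last target. There are 200 camera calls.

## Working session

There is one attempt and no reset: what is moved stays moved. The work goes in short steps, Python scripts to look and compute and a tool call to move; the robot and the scene stay as the last step left them, time stands still between calls to the robot, and variables do not carry over. Pictures are saved under pics/ and viewed, at most 10 in all, crops included, and the job is handed in when it is done.

Besides the shell and the picture viewer there is one more tool, called in YAML: its name, and indented under it one key for each argument. step_arm: Moves the arm, as the interface text tells. Its arguments: {"type":"object","properties":{"steps":{"type":"array","items":{"type":"array","items":{"type":"number"}}},"gripper":{"type":"number"},"force":{"type":"number"}},"required":["steps"]}

```bash
mkdir -p pics; cat > h.py <<'E'
import numpy as np, cv2
from cell import observe, cams, job
def K(c):
    f=200/np.tan(np.radians(c["fov_y"])/2)
    return np.array([[f,0,c["cx"]],[0,f,c["cy"]],[0,0,1.]])
def ray(c,px):
    px=np.array(px,float).reshape(-1,1,2)
    u=cv2.undistortPoints(px,K(c),np.array(c["dist_coeffs"],float)).reshape(-1,2)
    W=np.array(c["world_to_cam"]);R=W[:3,:3];o=-R.T@W[:3,3]
    d=np.c_[u[:,0],-u[:,1],-np.ones(len(u))]@R
    return o,d
def on_plane(c,px,z):
    o,d=ray(c,px); return o+d*((z-o[2])/d[:,2])[:,None]
def proj(c,P):
    W=np.array(c["world_to_cam"]);P=np.array(P,float).reshape(-1,3)@W[:3,:3].T+W[:3,3]
    P=P*[1,-1,-1]
    return cv2.projectPoints(P,np.zeros(3),np.zeros(3),K(c),np.array(c["dist_coeffs"],float))[0].reshape(-1,2)
def snap(n,f=None):
    c=cams.get_calibration(n); im=cams.get_image(n)
    if f: cv2.imwrite(f"pics/{f}.png",im[:,:,::-1])
    return c,im
E
python3 - <<'E'
from h import *
print(observe())
for n in("top","scene","wrist"):
    c,im=snap(n,n+"0"); np.save(n+"0.npy",im); print(n,c["fov_y"],c["dist_coeffs"],c["cx"],c["cy"],np.round(ray(c,[[320,200]])[0],3))
E
```

```text
{'clock': 0.0, 'joints': array([ 1.08639899,  0.43521267,  0.02497835,  1.57408518, -0.01162883,
        1.13401087, -0.07506732]), 'dq': array([ 0.00116307, -0.00016678,  0.00082691,  0.00140593,  0.00017258,
        0.00124916,  0.00024232]), 'joint_efforts': array([-3.92989050e-04, -6.67844439e+01,  9.84907262e-01, -3.14464831e+01,
       -6.06173929e-02,  4.26766207e-02,  1.64633962e-04]), 'position': array([ 0.2326306 , -0.57954238,  0.22595605]), 'ee_rot': array([-3.08305104e+00, -5.95718979e-01,  6.49325012e-04]), 'force': array([0.67494733, 0.15749151, 0.81766809]), 'ft_torque': array([-0.02833575,  0.07029262,  0.04192483]), 'gripper_force': 0.0, 'width': 1.0014880081700455}
top 47.04891717816588 [0.01734428 0.         0.         0.         0.        ] 330.23508493696727 202.09998925941832 [0.385 0.02  1.45 ]
scene 53.997295272165736 [0.02167546 0.         0.         0.         0.        ] 316.56993245611267 197.30833597434093 [ 1.002 -0.293  0.869]
wrist 69.89583829342507 [-0.04639212  0.          0.          0.          0.        ] 320.9179312430164 197.6875060284069 [ 0.296 -0.555  0.384]
```

View pics/top0.png

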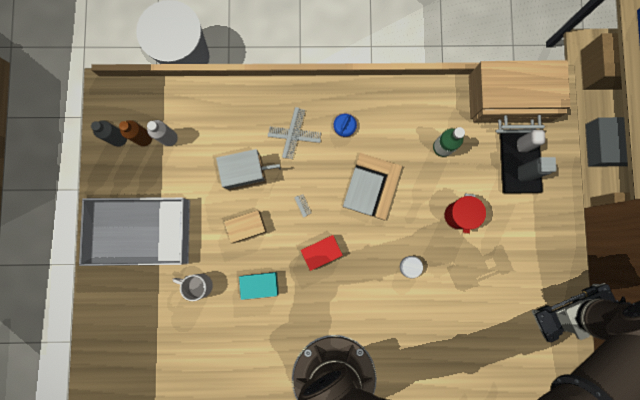

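View pics/scene0.png

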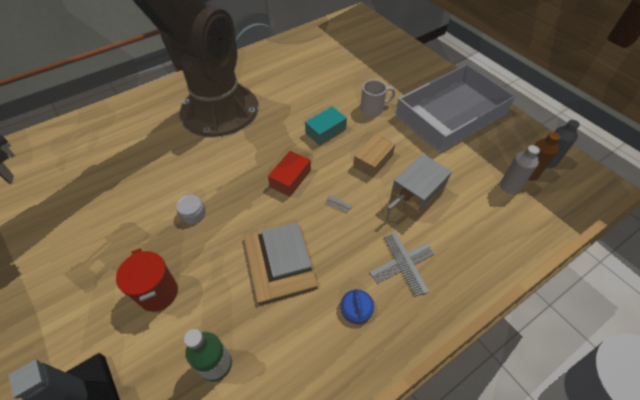

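Top picture: hood (roof at 240,168, shank to about 290,167), the plain wooden rest (245,226), panel (372,186), flea comb (303,205). Look-alikes for the rest: red block (321,252) and turquoise block (258,286). I choose the plain wooden one at (245,226); the rake is the only shank, at (270–292,167). Next I check it in a close crop and measure.

```bash
python3 - <<'E'
from h import *
im=np.load("top0.npy"); c=cams.get_calibration("top")
cr=im[140:260,205:415]; cv2.imwrite("pics/crop1.png",cv2.resize(cr,None,fx=3.8,fy=3.8,interpolation=cv2.INTER_CUBIC)[:,:,::-1])
hsv=cv2.cvtColor(im,cv2.COLOR_RGB2HSV)
for n,px,z in(("hoodroof",(240,168),.101),("shank",(280,167),.065),("rest",(244,224),.05),("panel",(372,186),.018),("flea",(303,205),0),("red",(321,252),.05),("base",(334,380),0)):
    print(n,on_plane(c,[px],z).round(3), hsv[px[1],px[0]])
E
```

```text
hoodroof [[0.631 0.271 0.101]] [ 71  12 174]
shank [[0.64  0.156 0.065]] [20 83 83]
rest [[0.467 0.267 0.05 ]] [ 18 104 211]
panel [[ 0.585 -0.129  0.018]] [ 71  12 173]
flea [[0.529 0.09  0.   ]] [ 25  22 148]
red [[0.38  0.033 0.05 ]] [  0 193 205]
base [[-0.007 -0.003  0.   ]] [23 38 27]
```

View pics/crop1.png

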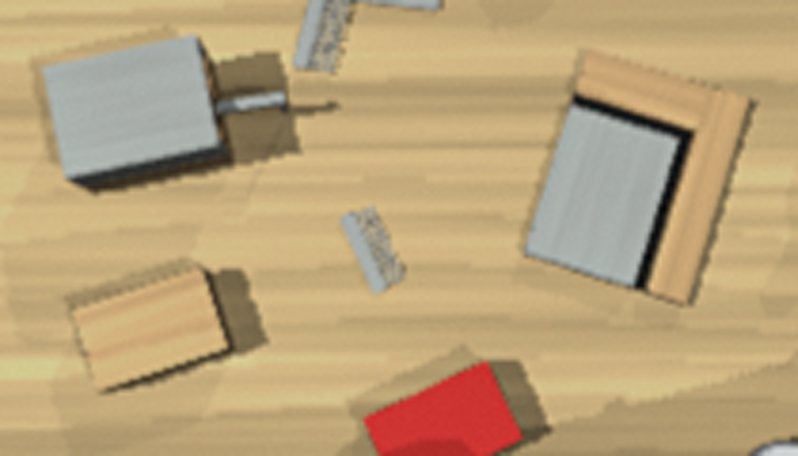

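The crop shows the hood roof, the shank sticking out right from crop (217,106) to (287,99), the plain rest at (150,330), and the panel with its dark L (corner at 690,130, long leg to 642,288, short leg to 577,98). The choice stands, so I move to a close viewing pose.

step_arm:
  steps:
    - [16,33,4,0,0,0.07]
    - [16,33,4,0,0,0.07]
    - [16,33,4,0,0,0.07]
    - [16,33,4,0,0,0.07]
    - [16,33,4,0,0,0.07]
    - [16,33,4,0,0,0.07]
    - [16,33,4,0,0,0.07]
    - [16,33,4,0,0,0.07]
    - [16,33,4,0,0,0.07]
    - [16,33,4,0,0,0.07]
    - [16,33,4,0,0,0.07]
    - [16,33,4,0,0,0.07]
    - [16,33,4,0,0,0.07]
    - [16,33,4,0,0,0.07]
    - [16,33,4,0,0,0.07]
    - [16,33,4,0,0,0.07]
    - [16,33,4,0,0,0.07]
    - [16,33,4,0,0,0.07]
    - [16,33,4,0,0,0.07]
    - [16,33,4,0,0,0.07]

```text
clock: 1.82
position: [0.5532, 0.0815, 0.3068]
ee_rot: [1.972, 2.446, -0.0]
force: [1.2, -0.1, -0.1]
width: 1.002
gripper_force: 0.0
```

```bash
python3 - <<'E'
from h import *
from scipy.spatial.transform import Rotation as R
s=observe(); print(s["clock"],s["position"],R.from_rotvec(s["ee_rot"]).as_matrix().round(3),s["joints"].round(2))
c,im=snap("wrist","w1"); np.save("w1.npy",im); import pickle; pickle.dump(c,open("w1.pkl","wb"))
print(ray(c,[[320,200],[320,0],[320,399]]))
E
```

```text
1.8167 [0.55321483 0.08149158 0.30680698] [[-0.212  0.977 -0.   ]
 [ 0.977  0.212 -0.   ]
 [-0.    -0.    -1.   ]] [ 0.2   0.33 -0.59  1.58  0.19  1.29 -0.21]
(array([0.5389553 , 0.1474884 , 0.46517651]), array([[ 0.05393796, -0.2562149 , -0.96515294],
       [-0.09237215,  0.4199383 , -1.14683686],
       [ 0.19957957, -0.93001218, -0.78411117]]))
```

View pics/w1.png

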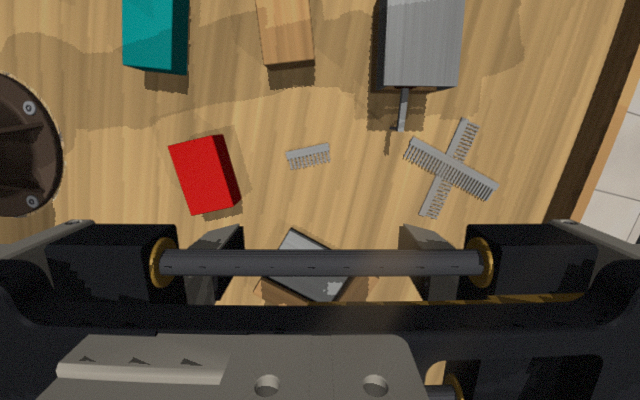

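The wrist view shows the shank from (404,88) to (401,130) below the hood's mouth, the rest's near end at (262–314,65), and the flea comb at (308,156). I enlarge this region to read edges.

```bash
python3 - <<'E'
from h import *
im=np.load("w1.npy"); cr=im[0:145,245:475]
cr=cv2.convertScaleAbs(cr,alpha=1.3,beta=15)
b=cv2.resize(cr,None,fx=3.45,fy=3.45,interpolation=cv2.INTER_CUBIC)
for k in range(250,475,25): cv2.putText(b,str(k),(int((k-245)*3.45),10),0,.35,(255,0,0))
for k in range(0,145,25): cv2.putText(b,str(k),(0,int(k*3.45)+4),0,.35,(255,0,0))
cv2.imwrite("pics/crop2.png",b[:,:,::-1])
g=cv2.cvtColor(im,cv2.COLOR_RGB2GRAY)
for r in range(88,136,5): print(r,g[r,390:418])
E
```

```text
88 [58 61 59 58 47 41 26 15 21 21 20 27 37 52 58 53 59 50 41 20 17 15 35 50
 55 55 65 67]
93 [57 55 48 50 50 47 47 47 46 48 43 36 55 64 66 67 68 65 61 50 41 45 49 45
 44 45 46 43]
98 [72 72 70 70 70 64 63 64 65 61 36 49 66 69 70 69 66 67 61 65 60 61 68 65
 67 68 69 78]
103 [ 73  75  70  66  66  65  64  65  61  49  55  96 126 122 126 128 117  87
  63  60  69  66  70  69  66  69  74  78]
108 [ 82  87  85  81  75  65  68  80  64  43  83 125 130 126 129 129 108  66
  61  73  85  88  94  83  78  85  96  97]
113 [ 72  67  63  70  70  66  71  65  42  62 112 123 127 127 130 116  77  61
  66  73  70  69  77  74  75  77  74  72]
118 [ 85  83  82  87  88  89  80  65  49  97 132 129 129 126 121  90  65  79
  93  90  93  93  95  97  98 100  99  98]
123 [ 79  86  64  78  66  67  68  36  71 128 132 127 129 126 108  90  92  91
  92  93  93  96  97  94 100  93 101  97]
128 [ 39  44  41  40  44  35  35  61 123 136 137 146 146 141  97  91  91  88
  92  93  93  93 100  98  98  99 102 100]
133 [ 90 137 149 148 146 143 140 136 133 136 129 136 133 135 146 152 148 153
 150 161 159 164 166 164 162 165 166 169]
```

View pics/crop2.png

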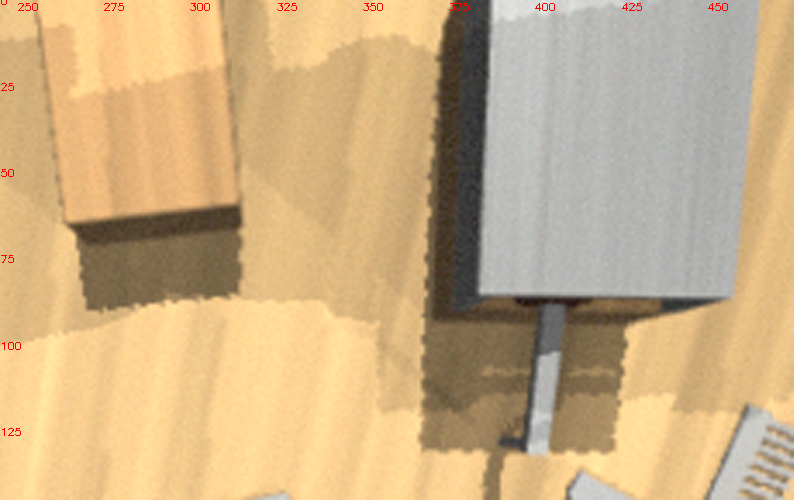

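The crop shows the rest's near top corners at (264.4,64.6) and (314.3,59.4), the roof's front corners at (383.6,85.5) and (456.9,86.1), and the shank's end at about (400.3,130.5) with the hook under it.

```bash
python3 - <<'E'
from h import *
import pickle
c=pickle.load(open("w1.pkl","rb"))
S=on_plane(c,[(403.9,103.5),(402.5,113.5),(401.2,123.5),(400.3,130.5)],.07); print("shank",S.round(4)); d=S[0]-S[3]; print("yaw",np.degrees(np.arctan2(d[1],d[0])))
def rel(n,P):
    print(n,P.round(4).tolist()); 
Rr=on_plane(c,[(264.4,64.6),(314.3,59.4),(257.2,3),(310.2,3)],.05); rel("rest",Rr)
print("w",np.linalg.norm(Rr[0]-Rr[1]))
for a,b in((0,2),(1,3),(0,1)): d=Rr[b]-Rr[a]; print(np.degrees(np.arctan2(d[1],d[0])))
H=on_plane(c,[(383.6,85.5),(456.9,86.1),(386.5,3)],.101); rel("hood",H); print(np.linalg.norm(H[0]-H[1]))
for a,b in((0,1),(0,2)): d=H[b]-H[a]; print(np.degrees(np.arctan2(d[1],d[0])))
# top view
t=cams.get_calibration("top"); k=lambda L:[(205+(x)/3.8,140+y/3.8) for x,y in L]
T=on_plane(t,k([(70,310),(207,268),(232,350),(102,390)]),.05);rel("restT",T);print(T.mean(0),np.linalg.norm(T-np.roll(T,1,0),axis=1))
T=on_plane(t,k([(42,70),(197,37),(220,148),(67,180)]),.101);rel("hoodT",T);print(T.mean(0),np.linalg.norm(T-np.roll(T,1,0),axis=1))
T=on_plane(t,k([(217,106),(287,99)]),.07);rel("shankT",T)
T=on_plane(t,k([(583,50),(755,100),(690,305),(524,255)]),.018);rel("panelT",T);print(T.mean(0),np.linalg.norm(T-np.roll(T,1,0),axis=1))
E
```

```text
shank [[0.6418 0.1956 0.07  ]
 [0.6435 0.1829 0.07  ]
 [0.6453 0.1699 0.07  ]
 [0.6467 0.1608 0.07  ]]
yaw 98.00696262415421
rest [[0.4487, 0.2066, 0.05], [0.5133, 0.227, 0.05], [0.4264, 0.2793, 0.05], [0.4938, 0.2933, 0.05]]
w 0.0677445215127101
107.10914343773878
106.3841496719313
17.549084619608415
hood [[0.604, 0.2065, 0.101], [0.6916, 0.226, 0.101], [0.5843, 0.2944, 0.101]]
0.08969080618261654
12.516644861179818
102.62472424635395
restT [[0.4755, 0.3291, 0.05], [0.5082, 0.2199, 0.05], [0.4422, 0.1996, 0.05], [0.4114, 0.3027, 0.05]]
[0.45931491 0.26282127 0.05      ] [0.06924268 0.11392675 0.0690483  0.1076502 ]
hoodT [[0.6603, 0.3423, 0.101], [0.6857, 0.2216, 0.101], [0.5975, 0.2031, 0.101], [0.5733, 0.3216, 0.101]]
[0.62919323 0.27211879 0.101     ] [0.08937597 0.12335062 0.09009641 0.12091095]
shankT [[0.6364, 0.2099, 0.07], [0.6416, 0.154, 0.07]]
panelT [[0.6908, -0.0876, 0.018], [0.6473, -0.2302, 0.018], [0.4769, -0.1722, 0.018], [0.5194, -0.0362, 0.018]]
[ 0.58361155 -0.1315368   0.018     ] [0.17893903 0.14907186 0.18002034 0.14248304]
```

step_arm:
  steps:
    - [13,15.5,-25,0,0,-0.0105]
    - [13,15.5,-25,0,0,-0.0105]
    - [13,15.5,-25,0,0,-0.0105]
    - [13,15.5,-25,0,0,-0.0105]
    - [13,15.5,-25,0,0,-0.0105]
    - [13,15.5,-25,0,0,-0.0105]
    - [10,15.5,-25,0,0,-0.0105]
    - [0,0,0,0,0,0]

```text
clock: 2.53
position: [0.6389, 0.1909, 0.1257]
ee_rot: [-2.058, -2.367, 0.008]
force: [-1.6, -0.9, -0.3]
width: 1.0
gripper_force: 0.0
```

```bash
python3 - <<'E'
from h import *
import pickle
s=observe(); print(s["clock"],s["position"],s["ee_rot"])
c,im=snap("wrist","w2"); np.save("w2.npy",im); pickle.dump(c,open("w2.pkl","wb"))
p=s["position"]; print("tcp px",proj(c,[p]), "expected shank -110,-80,-55",proj(c,[(.6467,.1608,.07),(.6425,.1905,.07),(.639,.2153,.07)]))
E
```

```text
2.5333 [0.6389149  0.19090798 0.12568066] [-2.05760126 -2.36710776  0.00767844]
tcp px [[320.36918761 239.82551905]] expected shank -110,-80,-55 [[325.22365831 248.08175609]
 [325.32699968 212.84596114]
 [325.42287766 181.48667154]]
```

View pics/w2.png

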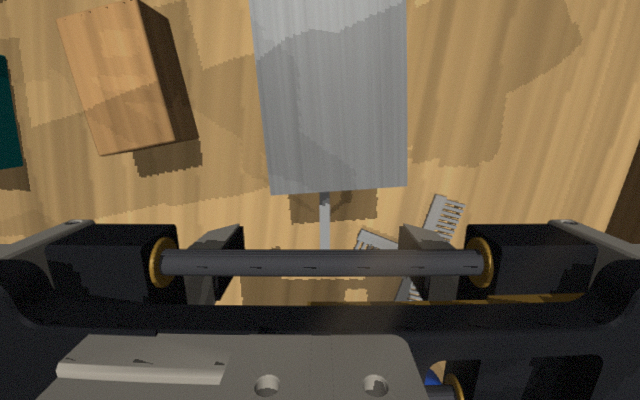

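The wrist view shows the shank at column 325 (rows 190–248) as predicted, with the roof's front edge at rows 187–194. The rest's top runs from (58,18)/(137,0) to (103,155)/(175,143). I refine the edges numerically.

```bash
cat >> h.py <<'E'
def edge(im,p0,p1,half=7,sign=0,n=40):
    """subpixel straight edge near segment p0-p1: returns (point,dir,residual)"""
    g=cv2.GaussianBlur(cv2.cvtColor(im,cv2.COLOR_RGB2GRAY),(0,0),.8).astype(np.float32)
    p0,p1=np.array(p0,float),np.array(p1,float); d=(p1-p0)/np.linalg.norm(p1-p0); nn=np.array([-d[1],d[0]])
    s=np.linspace(.08,.92,n); o=np.arange(-half,half+.01,.25)
    P=(p0+s[:,None]*(p1-p0))[:,None]+o[None,:,None]*nn
    v=cv2.remap(g,P[...,0].astype(np.float32),P[...,1].astype(np.float32),cv2.INTER_LINEAR)
    G=np.gradient(v,axis=1); G=np.abs(G) if sign==0 else np.maximum(G*sign,0)
    i=G.argmax(1); pts=np.array([P[k,i[k]] for k in range(n)])
    for _ in range(4):
        vx,vy,x,y=cv2.fitLine(pts.astype(np.float32),cv2.DIST_HUBER,0,.01,.01).ravel()
        r=np.abs((pts-[x,y])@[-vy,vx]); pts=pts[r<=max(1.0,1.2*np.median(r))]
    return np.array([x,y]),np.array([vx,vy]),round(float(r.mean()),2),len(pts)
def cross(a,b):
    t=np.linalg.solve(np.c_[a[1],-b[1]],b[0]-a[0]); return a[0]+t[0]*a[1]
E
python3 - <<'E'
from h import *
import pickle
c=pickle.load(open("w2.pkl","rb")); im=np.load("w2.npy"); g=cv2.cvtColor(im,cv2.COLOR_RGB2GRAY)
for r in(196,204,212,220,228,236,244): print(r,g[r,312:338])
print("col325",g[240:256,325])
yaw=np.radians(106.8);X=np.array([np.cos(yaw),np.sin(yaw)]);Y=np.array([-X[1],X[0]])
m=(np.array([.4487,.2066])+[.5133,.227])/2+.055*X; print("rest centre wrist1",m)
C=[np.r_[m+a*.055*X+b*.035*Y,.05] for a,b in((-1,1),(-1,-1),(1,-1),(1,1))]
q=proj(c,C); print(q.round(1))
E=[edge(im,q[i],q[(i+1)%4]) for i in range(4)]
for e in E: print([np.round(x,2) for x in e])
k=[cross(E[i-1],E[i]) for i in range(4)]; W=on_plane(c,k,.05); print(np.round(k,1),W.round(4),W.mean(0).round(4))
print(np.linalg.norm(W-np.roll(W,1,0),axis=1))
E
```

```text
196 [ 96  97  98  95 101  94  95  81  71  67  65  70  70  70  69  69  73  77
  84  91  88  88  89  92  92  87]
204 [ 97  98 101  98  95  99  95  87  77  73  85  91  95 129 153 144 143 119
  94  86  87  87  90  87  75  71]
212 [ 98  97  90  94  98  95  97 125 146 156 150 149 152 151 153 152 152 132
  91  70  67  72  81  87  89  90]
220 [ 96  92  98  97  92  93  95 123 147 153 149 153 153 153 156 154 149 136
 103  90  89  89  93 117 113  90]
228 [159 160 159 155 156 154 153 153 153 152 150 153 150 155 151 150 153 153
 148 150 145 150 148 146 144 139]
236 [160 163 158 153 154 154 151 150 150 152 151 151 153 150 151 148 152 152
 151 148 146 147 142 144 139 137]
244 [160 162 155 152 150 149 150 148 148 151 153 150 152 149 152 152 151 149
 146 146 142 144 142 137 138 139]
col325 [151 152 152 153 149 152 153 157 149  99  64  49  51  58  51  67]
rest centre wrist1 [0.46510325 0.26945257]
[[ 98.7 156. ]
 [176.4 142.1]
 [139.6  -4.6]
 [ 56.7  16.1]]
[array([140.55, 147.53], dtype=float32), array([ 0.97, -0.24], dtype=float32), np.float64(0.43), np.int64(33)]
[array([154.84,  68.91], dtype=float32), array([0.26, 0.96], dtype=float32), np.float64(0.26), np.int64(39)]
[array([78.04, 11.93], dtype=float32), array([ 0.95, -0.3 ], dtype=float32), np.float64(0.33), np.int64(16)]
[array([74.13, 79.03], dtype=float32), array([0.29, 0.96], dtype=float32), np.float64(0.26), np.int64(33)]
[[ 98.4 157.8]
 [174.2 139.3]
 [134.3  -5.8]
 [ 55.6  19. ]] [[0.4471 0.2051 0.05  ]
 [0.5126 0.229  0.05  ]
 [0.4786 0.3327 0.05  ]
 [0.4148 0.3098 0.05  ]] [0.4633 0.2692 0.05  ]
[0.10961751 0.06965867 0.10917605 0.06780616]
```

Rest: size reads 109.4 x 68.7 mm (110 x 70 given), centre (0.463,0.268), yaw about 107.2°. Shank agrees within 1 mm. Descending and gripping.

step_arm:
  steps:
    - [1,-1,-20,0,0,0]
    - [1,-1,-20,0,0,0]
    - [1,0,-20,0,0,0]
    - [0,0,-19,0,0,0]
    - [0,0,0,0,0,0]

```text
clock: 3.0
position: [0.6421, 0.1843, 0.05]
ee_rot: [-2.064, -2.367, 0.007]
force: [-0.1, -1.3, -0.6]
width: 0.999
gripper_force: 0.0
```

step_arm:
  steps:
    - [0,0,0,0,0,0]
    - [0,0,0,0,0,0]
    - [0,0,0,0,0,0]
    - [0,0,0,0,0,0]
    - [0,0,0,0,0,0]
    - [0,0,0,0,0,0]
    - [0,0,0,0,0,0]
    - [0,0,0,0,0,0]
  gripper: 0
  force: 50

```text
clock: 3.67
position: [0.6439, 0.1865, 0.0529]
ee_rot: [2.064, 2.369, 0.0]
force: [-0.9, 1.1, -0.2]
width: 0.471
gripper_force: 0.0
```

step_arm:
  steps:
    - [0,0,0,0,0,0]
    - [0,0,0,0,0,0]
    - [0,0,0,0,0,0]
    - [0,0,0,0,0,0]
    - [0,0,0,0,0,0]
    - [0,0,0,0,0,0]
    - [0,0,0,0,0,0]

```text
clock: 4.25
position: [0.6438, 0.1865, 0.0527]
ee_rot: [-2.064, -2.369, 0.0]
force: [1.4, 1.1, -0.1]
width: 0.08
gripper_force: 50.0
```

```bash
python3 - <<'E'
from h import *
import pickle
s=observe(); print(s["clock"],s["position"],s["ee_rot"],s["width"],s["gripper_force"],s["force"])
c,im=snap("wrist","w3"); np.save("w3.npy",im); pickle.dump(c,open("w3.pkl","wb"))
s=observe(); print(s["clock"],s["position"])
E
```

```text
4.25 [0.64381412 0.1864828  0.05267662] [-2.06364810e+00 -2.36872621e+00  7.41002920e-05] 0.07975943853383222 49.95255768299103 [ 1.41657248  1.09164217 -0.06041828]
4.3 [0.64382334 0.18649633 0.05270494]
```

step_arm:
  steps:
    - [0,0,2,0,0,0]
    - [0,0,1,0,0,0]
    - [1,-7,0,0,0,0]
    - [1.4,-10,0,0,0,0]
    - [1.4,-10,0,0,0,0]
    - [1.4,-10,0,0,0,0]
    - [1.4,-10,0,0,0,0]
    - [1.4,-10,0,0,0,0]
    - [1.4,-10,0,0,0,0]
    - [1.4,-10,0,0,0,0]
    - [1.4,-10,0,0,0,0]
    - [1.4,-10,0,0,0,0]
    - [1.4,-10,0,0,0,0]
    - [1.4,-10,0,0,0,0]
    - [1.4,-10,0,0,0,0]
    - [1,-7,0,0,0,0]
    - [0,0,0,0,0,0]

```text
clock: 5.72
position: [0.6631, 0.0496, 0.0556]
ee_rot: [2.066, 2.365, -0.002]
force: [0.5, -0.9, -0.8]
width: 0.078
gripper_force: 49.9
```

```bash
python3 - <<'E'
from h import *
import pickle
s=observe(); print(s["clock"],s["position"],s["ee_rot"],s["width"],s["gripper_force"],s["force"])
c,im=snap("wrist","w4"); np.save("w4.npy",im); pickle.dump(c,open("w4.pkl","wb"))
E
```

```text
5.7167 [0.66305818 0.04964955 0.05557625] [ 2.06608205e+00  2.36534549e+00 -1.55713693e-03] 0.07824170379882431 49.946191906929016 [ 0.45079519 -0.85803826 -0.78203957]
```

View pics/w4.png

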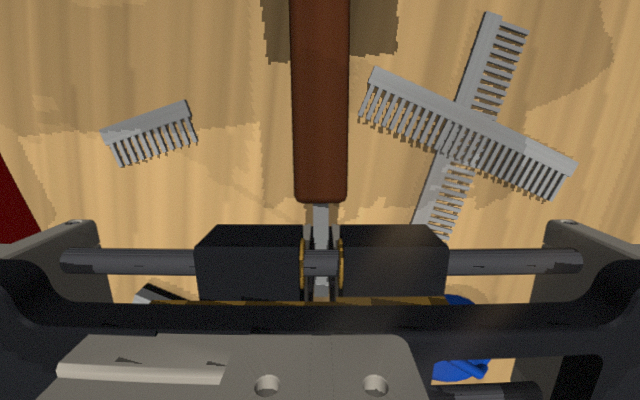

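The picture shows the rake fully out: handle near end at rows ~203, columns 294–349, in line with the shank and the gripper. I check for droop and slip numerically.

```bash
python3 - <<'E'
from h import *
import pickle
from scipy.spatial.transform import Rotation as R
c=pickle.load(open("w4.pkl","rb")); im=np.load("w4.npy")
tcp=np.array([.66306,.04965,.05558]); X=R.from_rotvec([2.06608,2.36535,-.00156]).as_matrix()[:,0]; X[2]=0; X/=np.linalg.norm(X); print("toolx yaw",np.degrees(np.arctan2(X[1],X[0])))
L=edge(im,(292,20),(295,180),8); Rr=edge(im,(349,20),(347,180),8); N=edge(im,(302,203),(340,203),5); print(L,Rr,N)
k=[cross(L,N),cross(Rr,N)]; far=[L[0]+(5-L[0][1])/L[1][1]*L[1],Rr[0]+(5-Rr[0][1])/Rr[1][1]*Rr[1]]
for z in(.078,.083,.088):
    W=on_plane(c,k+far,z); print(z,W.round(4).tolist(),"widths",np.linalg.norm(W[0]-W[1]).round(4),np.linalg.norm(W[2]-W[3]).round(4), "mid rel along",((W[:2].mean(0)-tcp)@X).round(4))
    d=W[2:].mean(0)-W[:2].mean(0); print(np.degrees(np.arctan2(d[1],d[0])))
E
```

```text
toolx yaw 97.727041371492
(array([291.03793 , 100.046165], dtype=float32), array([0.02769862, 0.9996163 ], dtype=float32), 0.22, 40) (array([348.4562, 100.0057], dtype=float32), array([ 0.01744559, -0.9998478 ], dtype=float32), 0.24, 40) (array([321.08185, 202.75   ], dtype=float32), array([ 0.9991267, -0.0417835], dtype=float32), 0.09, 19)
0.078 [[0.6463, 0.0764, 0.078], [0.6719, 0.081, 0.078], [0.634, 0.1634, 0.078], [0.66, 0.1669, 0.078]] widths 0.0261 0.0262 mid rel along 0.0293
97.95276563425872
0.083 [[0.6466, 0.0779, 0.083], [0.6713, 0.0823, 0.083], [0.6348, 0.1617, 0.083], [0.6598, 0.1651, 0.083]] widths 0.0251 0.0253 mid rel along 0.0307
97.95276563425868
0.088 [[0.6468, 0.0793, 0.088], [0.6706, 0.0836, 0.088], [0.6355, 0.1599, 0.088], [0.6596, 0.1632, 0.088]] widths 0.0241 0.0243 mid rel along 0.0321
97.95276563425871
```

Rake is level, in line with the tool, and its origin is 85 mm behind the TCP. I lift and carry it over the rest.

step_arm:
  steps:
    - [0,0,10,0,0,0]
    - [0,0,20,0,0,0]
    - [0,0,20,0,0,0]
    - [0,0,20,0,0,0]
    - [-8,6,10,0,0,0.008]
    - [-16,12.5,0,0,0,0.015]
    - [-16,12.5,0,0,0,0.015]
    - [-16,12.5,0,0,0,0.015]
    - [-16,12.5,0,0,0,0.015]
    - [-16,12.5,0,0,0,0.015]
    - [-16,12.5,0,0,0,0.015]
    - [-16,12.5,0,0,0,0.015]
    - [-16,12.5,0,0,0,0.015]
    - [-16,12.5,0,0,0,0.015]
    - [-16,12.5,0,0,0,0.015]
    - [-7,6,0,0,0,0.006]
    - [0,0,0,0,0,0]
    - [0,0,0,0,0,0]

```text
clock: 7.27
position: [0.4877, 0.1897, 0.136]
ee_rot: [1.861, 2.53, 0.0]
force: [0.4, -0.2, -0.9]
width: 0.079
gripper_force: 49.9
```

```bash
python3 - <<'E'
from h import *
import pickle
from scipy.spatial.transform import Rotation as R
s=observe(); X=R.from_rotvec(s["ee_rot"]).as_matrix()
print(s["clock"],s["position"],X.round(3).tolist(),np.degrees(np.arctan2(X[1,0],X[0,0])),s["width"],s["force"])
c,im=snap("wrist","w5"); np.save("w5.npy",im); pickle.dump(c,open("w5.pkl","wb"))
E
```

```text
7.2667 [0.48770061 0.18966339 0.13601176] [[-0.298, 0.955, 0.001], [0.955, 0.298, -0.0], [-0.0, 0.001, -1.0]] 107.33200810681855 0.07936940594056066 [ 0.37245853 -0.20098649 -0.85855516]
```

View pics/w5.png

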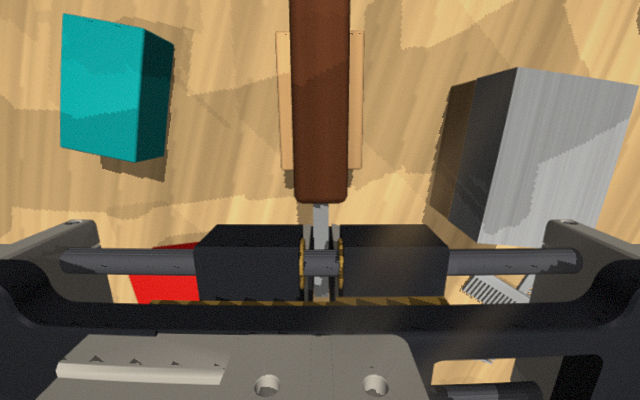

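The rest (columns 277–364, rows 31–168) lies square under the handle. I measure the rest relative to the handle here.

```bash
python3 - <<'E'
from h import *
import pickle
from scipy.spatial.transform import Rotation as R
c=pickle.load(open("w5.pkl","rb")); im=np.load("w5.npy"); g=cv2.cvtColor(im,cv2.COLOR_RGB2GRAY)
tcp=np.array([.4877,.18966,.136]);yaw=np.radians(107.33);X=np.array([np.cos(yaw),np.sin(yaw),0]);Y=np.array([-X[1],X[0],0])
L=edge(im,(277,34),(282.5,166),5); Rr=edge(im,(364,34),(361,166),5)
N=edge(im,(282,168),(291,168),4,n=12);N2=edge(im,(350,167),(361,167),4,n=12);F=edge(im,(278,31.5),(288,31.5),4,n=12);F2=edge(im,(352,31.5),(363,31.5),4,n=12)
for e in(L,Rr,N,N2,F,F2): print([np.round(x,2).tolist() for x in e])
k=np.array([cross(L,(N[0],N2[0]-N[0])),cross(Rr,(N[0],N2[0]-N[0])),cross(Rr,(F[0],F2[0]-F[0])),cross(L,(F[0],F2[0]-F[0]))])
W=on_plane(c,k,.05); print(k.round(1).tolist(),W.round(4).tolist(),np.linalg.norm(W-np.roll(W,1,0),axis=1))
m=W.mean(0); print("centre",m, "along",(m-tcp)@X,"lat",(m-tcp)@Y)
for a,b in((0,3),(1,2)): d=W[b]-W[a]; print(np.degrees(np.arctan2(d[1],d[0])))
# handle
hl=edge(im,(292,20),(295,180),8); hr=edge(im,(349,20),(347,180),8); hn=edge(im,(302,203),(340,203),5)
W=on_plane(c,[cross(hl,hn),cross(hr,hn)],.136-.0027+.03); m=W.mean(0); print("handle end along",(m-tcp)@X,"lat",(m-tcp)@Y)
E
```

```text
[[279.0199890136719, 95.83999633789062], [0.05000000074505806, 1.0], 0.28, 37]
[[360.92999267578125, 109.63999938964844], [0.019999999552965164, -1.0], 0.23, 34]
[[286.9100036621094, 168.9499969482422], [0.9900000095367432, 0.1599999964237213], 0.24, 11]
[[356.0199890136719, 169.1199951171875], [0.9900000095367432, 0.10000000149011612], 0.18, 8]
[[281.0899963378906, 32.25], [1.0, 0.0], 0.0, 7]
[[356.1000061035156, 30.579999923706055], [0.8399999737739563, 0.5400000214576721], 0.38, 6]
[[282.3999938964844, 168.89999389648438], [359.79998779296875, 169.10000610351562], [362.5, 30.399999618530273], [276.1000061035156, 32.400001525878906]] [[0.4479, 0.2075, 0.05], [0.5116, 0.2272, 0.05], [0.478, 0.3308, 0.05], [0.4143, 0.3095, 0.05]] [0.10738267 0.06664953 0.10897681 0.06718151]
centre [0.46296741 0.26876328 0.05      ] along 0.08287960271239397 lat 4.6984464057587865e-05
108.22523507401306
107.93963430282301
handle end along 0.03034570785066857 lat 0.00010156659161364075
```

step_arm:
  steps:
    - [0.6,-0.9,-8,0,0,0.004]
    - [0.6,-0.9,-14,0,0,0.004]
    - [0,0,-14,0,0,0]
    - [0,0,-14,0,0,0]
    - [0,0,-12,0,0,0]
    - [0,0,-8,0,0,0]
    - [0,0,-5,0,0,0]
    - [0,0,-3,0,0,0]
    - [0,0,-2,0,0,0]
    - [0,0,-1,0,0,0]
    - [0,0,-1,0,0,0]
    - [0,0,-1,0,0,0]
    - [0,0,0,0,0,0]
    - [0,0,0,0,0,0]

```text
clock: 8.48
position: [0.489, 0.1878, 0.053]
ee_rot: [1.852, 2.537, 0.001]
force: [-0.1, 0.0, -0.9]
width: 0.081
gripper_force: 50.0
```

step_arm:
  steps:
    - [0,0,-0.5,0,0,0]
    - [0,0,-0.5,0,0,0]
    - [0,0,0,0,0,0]

```text
clock: 8.73
position: [0.4892, 0.1877, 0.0522]
ee_rot: [1.852, 2.536, 0.001]
force: [-0.4, -1.7, 5.8]
width: 0.075
gripper_force: 49.9
```

step_arm:
  steps:
    - [0,0,0,0,0,0]
    - [0,0,0,0,0,0]
    - [0,0,0,0,0,0]
    - [0,0,0,0,0,0]
    - [0,0,0,0,0,0]
    - [0,0,0,0,0,0]
    - [0,0,0,0,0,0]
    - [0,0,8,0,0,0]
    - [0,0,18,0,0,0]
    - [0,0,22,0,0,0]
    - [0,0,22,0,0,0]
    - [0,0,10,0,0,0]
    - [0,0,0,0,0,0]
    - [0,0,0,0,0,0]
  gripper: 0.55

```text
clock: 9.9
position: [0.4891, 0.1875, 0.132]
ee_rot: [1.852, 2.536, 0.001]
force: [-0.1, 0.7, -1.7]
width: 0.549
gripper_force: 0.0
```

```bash
python3 - <<'E'
from h import *
import pickle
from scipy.spatial.transform import Rotation as R
s=observe(); X=R.from_rotvec(s["ee_rot"]).as_matrix()
tcp=s["position"];yaw=np.arctan2(X[1,0],X[0,0]);print(s["clock"],tcp,np.degrees(yaw),s["width"],s["force"])
c,im=snap("wrist","w6"); np.save("w6.npy",im); pickle.dump(c,open("w6.pkl","wb"))
X=np.array([np.cos(yaw),np.sin(yaw),0]);Y=np.array([-X[1],X[0],0])
o=np.array([.4630,.2688,.0])
q=proj(c,[np.r_[(o+a*.055*X+b*.013*Y)[:2],.08] for a,b in((-1,1),(-1,-1),(1,-1),(1,1))]); print(q.round(1).tolist())
E=[edge(im,q[i],q[(i+1)%4],6) for i in range(4)]
for e in E: print([np.round(x,2).tolist() for x in e])
k=[cross(E[i-1],E[i]) for i in range(4)]; W=on_plane(c,k,.08); m=W.mean(0)
print(W.round(4).tolist(),np.linalg.norm(W-np.roll(W,1,0),axis=1).round(4),"centre",m.round(4),"rel",(m-tcp)@X,(m-tcp)@Y)
for a,b in((0,3),(1,2)): d=W[b]-W[a]; print("yaw",np.degrees(np.arctan2(d[1],d[0])))
E
```

```text
9.9 [0.48908375 0.18754773 0.13197941] 107.71027349309743 0.5490989508237099 [-0.14656111  0.65810464 -1.66569711]
[[302.7, 174.2], [337.6, 174.2], [339.7, 10.0], [300.3, 10.0]]
[[319.0899963378906, 174.4199981689453], [1.0, -0.0], 0.0, 24]
[[338.1000061035156, 80.05000305175781], [0.009999999776482582, -1.0], 0.23, 40]
[[321.739990234375, 13.75], [1.0, 0.0], 0.0, 33]
[[301.3900146484375, 89.97000122070312], [0.009999999776482582, 1.0], 0.34, 40]
[[0.4674, 0.2123, 0.08], [0.4919, 0.2201, 0.08], [0.4588, 0.3228, 0.08], [0.4345, 0.3151, 0.08]] [0.1079 0.0257 0.1079 0.0255] centre [0.4632 0.2676 0.08  ] rel 0.0841029960930385 0.00036592449222884243
yaw 107.72127950601258
yaw 107.85287780923632
```

View pics/w6.png

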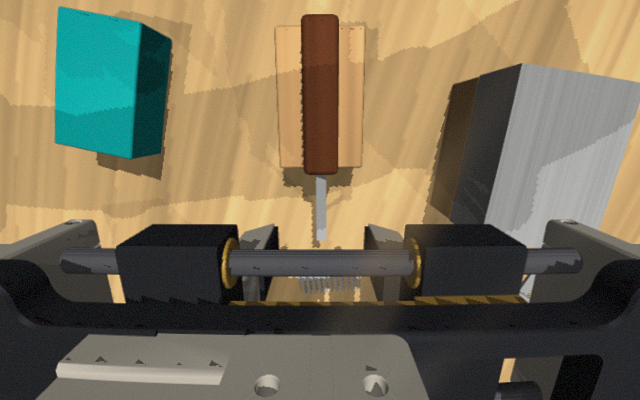

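The rake lies centred and square on the rest (handle columns 301–339, rows 14–174; centre within about 1 mm, yaw within 0.2°). Now I take it by the handle.

step_arm:
  steps:
    - [-4,12,0,0,0,0]
    - [-6,19,0,0,0,0]
    - [-6,19,0,0,0,0]
    - [-6,18,0,0,0,0]
    - [-4,12,-6,0,0,0]
    - [0,0,-15,0,0,0]
    - [0,0,-18,0,0,0]
    - [0,0,-18,0,0,0]
    - [0,0,-12,0,0,0]
    - [0,0,-6,0,0,0]
    - [0,0,-2,0,0,0]
    - [0,0,0,0,0,0]
    - [0,0,0,0,0,0]

```text
clock: 11.03
position: [0.4631, 0.2681, 0.0552]
ee_rot: [1.852, 2.537, 0.001]
force: [-0.7, 0.4, -0.8]
width: 0.549
gripper_force: 0.0
```

step_arm:
  steps:
    - [0,0,0,0,0,0]
    - [0,0,0,0,0,0]
    - [0,0,0,0,0,0]
    - [0,0,0,0,0,0]
    - [0,0,0,0,0,0]
    - [0,0,0,0,0,0]
    - [0,0,0,0,0,0]
    - [0,0,0,0,0,0]
  gripper: 0
  force: 55

```text
clock: 11.7
position: [0.4631, 0.2677, 0.0551]
ee_rot: [1.853, 2.537, 0.001]
force: [-1.2, -1.1, 5.8]
width: 0.278
gripper_force: 55.0
```

step_arm:
  steps:
    - [0,0,4,0,0,0]
    - [0,0,14,0,0,0]
    - [0,0,20,0,0,0]
    - [0,0,20,0,0,0]
    - [0,0,14,0,0,0]
    - [0,0,4,0,0,0]
    - [0,0,0,0,0,0]
    - [0,0,0,0,0,0]

```text
clock: 12.37
position: [0.4626, 0.2673, 0.1302]
ee_rot: [1.853, 2.537, -0.001]
force: [0.5, 0.5, -1.7]
width: 0.278
gripper_force: 55.0
```

```bash
python3 - <<'E'
from h import *
from scipy.spatial.transform import Rotation as R
s=observe(); print(s["clock"],s["position"],R.from_rotvec(s["ee_rot"]).as_matrix().round(3).tolist(),s["width"],s["gripper_force"],s["force"],s["joints"].round(2))
E
```

```text
12.3667 [0.46262519 0.26729118 0.13016362] [[-0.304, 0.953, -0.0], [0.953, 0.304, -0.0], [-0.0, -0.0, -1.0]] 0.27793957088204857 54.97946262359619 [ 0.53106364  0.54276839 -1.69048112] [-0.16  0.47 -0.63  1.87  0.35  0.91 -0.65]
```

Held by the handle, width 25.6 mm. I carry it to a viewing pose where the panel is clear of the handle.

step_arm:
  steps:
    - [0,-10,6,0,0,0]
    - [0,-22,10,0,0,0]
    - [-2,-32,10,0,0,0]
    - [-2,-34,10,0,0,0]
    - [-2,-34,10,0,0,0]
    - [-2,-34,10,0,0,0]
    - [-2,-34,10,0,0,0]
    - [-2,-34,10,0,0,0]
    - [-2,-34,10,0,0,0]
    - [-2,-34,10,0,0,0]
    - [-2,-34,10,0,0,0]
    - [-2,-34,10,0,0,0]
    - [-2,-34,7,0,0,0]
    - [-1,-32,0,0,0,0]
    - [0,-20,0,0,0,0]
    - [0,-11,0,0,0,0]
    - [0,0,0,0,0,0]
    - [0,0,0,0,0,0]

```text
clock: 13.87
position: [0.4394, -0.1986, 0.2531]
ee_rot: [-1.852, -2.536, -0.001]
force: [-0.3, 0.2, -1.3]
width: 0.279
gripper_force: 55.0
```

```bash
python3 - <<'E'
from h import *
import pickle
from scipy.spatial.transform import Rotation as R
s=observe(); X=R.from_rotvec(s["ee_rot"]).as_matrix();print(s["clock"],s["position"],X.round(3).tolist(),s["joints"].round(2))
c,im=snap("wrist","w7"); np.save("w7.npy",im); pickle.dump((c,s),open("w7.pkl","wb"))
ct,it=snap("top","t7"); np.save("t7.npy",it); cs,i_s=snap("scene","s7"); np.save("s7.npy",i_s)
p=s["position"]; tip=p-[0,0,.0451]-.107*X[:,0]; print("tip px top/scene/wrist",proj(ct,[tip]),proj(cs,[tip]),proj(c,[tip]))
v=np.radians(-17);u=np.array([np.cos(v),np.sin(v)]);w=np.array([-u[1],u[0]]);C=np.array([.588,-.126])
q=proj(c,[np.r_[C+a*u+b*w,.018] for a,b in((-.09,-.07),(.09,-.07),(.09,.07),(-.09,.07),(-.09,-.03),(.045,-.03),(.045,.07))]);print(q.round(1).tolist())
E
```

```text
13.8667 [ 0.43937797 -0.19863151  0.25314628] [[-0.304, 0.953, -0.001], [0.953, 0.304, 0.001], [0.002, -0.001, -1.0]] [ 0.74  0.23 -0.51  1.84  0.12  1.11  0.5 ]
tip px top/scene/wrist [[443.15823051 217.09044905]] [[166.09785502 216.85981237]] [[320.58413537 335.16517758]]
[[356.7, 160.3], [454.0, 229.8], [518.9, 152.1], [420.6, 71.7], [374.2, 136.0], [449.1, 191.4], [496.1, 133.0]]
```

View pics/w7.png

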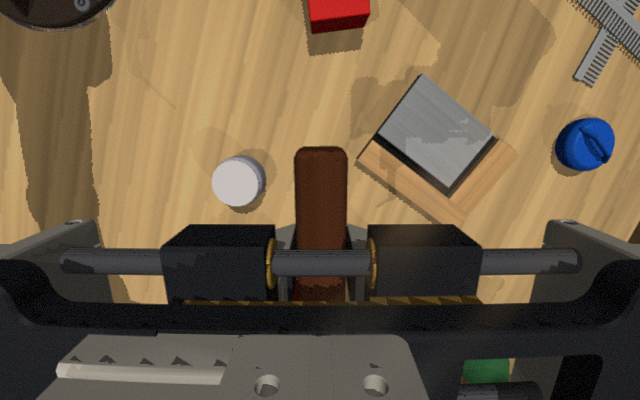

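The view shows the panel unobstructed with its corners near (358,158), (421,73), (518,150), the dark seam corner near (449,191), as predicted. I fit the steel plate's edges.

```bash
cat > panel.py <<'E'
from h import *
def fit(c,im,C,v,half=4,show=True,z=.018):
    u=np.array([np.cos(v),np.sin(v)]);w=np.array([-u[1],u[0]])
    P=lambda a,b: proj(c,[np.r_[np.array(C)+a*u/1000+b*w/1000,z]])[0]
    segs={"y-24":((-85,-24),(36,-24)),"x39":((39,-20),(39,66)),"y70":((36,70),(-86,70)),"x-90":((-90,66),(-90,-20)),"y-36":((-85,-36),(48,-36)),"x51":((51,-33),(51,66))}
    E={k:edge(im,P(*a),P(*b),half) for k,(a,b) in segs.items()}
    if show:
        for k,e in E.items(): print(k,"res",e[2],"n",e[3])
    k=["y-24","x39","y70","x-90"]; px=[cross(E["y-24"],E["x39"]),cross(E["x39"],E["y70"]),cross(E["y70"],E["x-90"]),cross(E["x-90"],E["y-24"]),cross(E["y-36"],E["x51"])]
    W=on_plane(c,px,z); M=np.array([(39,-24),(39,70),(-90,70),(-90,-24)])/1000
    Q=W[:4,:2]; a,b=M-M.mean(0),Q-Q.mean(0)
    t=np.arctan2((a[:,0]*b[:,1]-a[:,1]*b[:,0]).sum(),(a*b).sum()); Rm=np.array([[np.cos(t),-np.sin(t)],[np.sin(t),np.cos(t)]])
    C2=Q.mean(0)-Rm@M.mean(0); res=(Q-C2-M@Rm.T)*1000
    print("sides",np.linalg.norm(Q-np.roll(Q,-1,0),axis=1).round(4),"outer corner in panel",((W[4,:2]-C2)@Rm*1000).round(1),"res",res.round(1).tolist())
    print("C",C2.round(4),"yaw",np.degrees(t).round(2)); return C2,t
E
python3 - <<'E'
from panel import *
import pickle
c,s=pickle.load(open("w7.pkl","rb")); im=np.load("w7.npy")
C,t=fit(c,im,(.588,-.126),np.radians(-17),5); C,t=fit(c,im,C,t,3)
Rm=np.array([[np.cos(t),-np.sin(t)],[np.sin(t),np.cos(t)]])
for n,p in(("start",(-75,-30)),("corner",(45,-30)),("end",(45,50))): print(n,(C+Rm@np.array(p)/1000).round(4))
print("--top"); ct=cams.get_calibration("top"); it=np.load("t7.npy"); fit(ct,np.load("top0.npy"),C-[.004,.005],t,2.5)
E
```

```text
y-24 res 0.14 n 40
x39 res 0.16 n 40
y70 res 0.36 n 25
x-90 res 0.12 n 35
y-36 res 0.16 n 40
x51 res 0.14 n 40
sides [0.0943 0.1297 0.0936 0.1297] outer corner in panel [ 50.7 -36. ] res [[0.2, -0.1], [0.6, 0.1], [-0.3, -0.3], [-0.5, 0.2]]
C [ 0.5891 -0.1279] yaw -17.9
y-24 res 0.13 n 40
x39 res 0.16 n 40
y70 res 0.38 n 27
x-90 res 0.11 n 28
y-36 res 0.15 n 40
x51 res 0.15 n 40
sides [0.0945 0.1294 0.0934 0.1299] outer corner in panel [ 50.5 -35.9] res [[0.2, -0.2], [0.5, 0.2], [-0.1, -0.4], [-0.5, 0.4]]
C [ 0.5892 -0.1279] yaw -17.86
start [ 0.5086 -0.1334]
corner [ 0.6228 -0.1702]
end [ 0.6474 -0.0941]
--top
y-24 res 0.2 n 21
x39 res 0.21 n 40
y70 res 0.24 n 40
x-90 res 0.19 n 40
y-36 res 0.24 n 40
x51 res 0.21 n 40
sides [0.0932 0.1266 0.0933 0.1284] outer corner in panel [ 48.2 -34.6] res [[-0.5, 1.0], [-0.7, 0.2], [1.4, -1.2], [-0.2, 0.0]]
C [ 0.5882 -0.1303] yaw -18.12
```

```bash
python3 - <<'E'
from h import *
import pickle
from scipy.spatial.transform import Rotation as R
c,s=pickle.load(open("w7.pkl","rb")); im=np.load("w7.npy"); tcp=s["position"]; M=R.from_rotvec(s["ee_rot"]).as_matrix(); X=M[:,0];Y=M[:,1]
L=edge(im,(295,160),(293.5,222),6); Rr=edge(im,(347,160),(348,222),6); F=edge(im,(303,147),(340,147),5)
print(L[2:],Rr[2:],F)
for z in (.022,.025,.028):
    W=on_plane(c,[cross(L,F),cross(Rr,F),L[0]+(220-L[0][1])/L[1][1]*L[1],Rr[0]+(220-Rr[0][1])/Rr[1][1]*Rr[1]],tcp[2]+z)
    m=W[:2].mean(0)-tcp; n=W[2:].mean(0)-tcp
    print(z,"far end along",m@X,"lat",m@Y,"lat near",n@Y,"along near",n@X,"widths",np.linalg.norm(W[0]-W[1]),np.linalg.norm(W[2]-W[3]))
E
```

```text
(0.28, 40) (0.24, 40) (array([320.5437, 145.65  ], dtype=float32), array([ 0.9990905 , -0.04264087], dtype=float32), 0.26, 39)
0.022 far end along 0.057003306029511855 lat -0.00014642280220752017 lat near 0.00015575066693754503 along near 0.020042260866808232 widths 0.025551554189708243 0.025898994700913804
0.025 far end along 0.057233891335066706 lat -0.00014269612571973965 lat near 0.0001528366035184545 along near 0.021085123598001142 widths 0.024990018373637436 0.02532982333009171
0.028 far end along 0.05746447664062153 lat -0.00013896944923197098 lat near 0.00014992254009932887 along near 0.02212798632919412 widths 0.02442848255756663 0.024760651959269662
```

step_arm:
  steps:
    - [2,10,-8,0,0,0]
    - [4,20,-20,0,0,0]
    - [5,23,-25,0,0,0]
    - [5,23,-25,0,0,0]
    - [5,23,-25,0,0,0]
    - [5,23,-25,0,0,0]
    - [5,22,-24,0,0,0]
    - [4,16,-16,0,0,0]
    - [1,6.3,-8,0,0,0]
    - [0,0,-2,0,0,0]
    - [0,0,0,0,0,0]
    - [0,0,0,0,0,0]

```text
clock: 15.02
position: [0.4761, -0.034, 0.0765]
ee_rot: [1.853, 2.536, -0.0]
force: [-0.2, -0.4, -0.6]
width: 0.277
gripper_force: 55.0
```

```bash
python3 - <<'E'
from panel import *
from scipy.spatial.transform import Rotation as R
s=observe(); M=R.from_rotvec(s["ee_rot"]).as_matrix(); p=s["position"]; print(s["clock"],p,M.round(4).tolist(),s["force"])
tip=p-.1058*M[:,0]+.0451*M[:,2]; C=np.array([.5892,-.1279]);t=np.radians(-17.86);Rm=np.array([[np.cos(t),-np.sin(t)],[np.sin(t),np.cos(t)]])
print("tip",tip,"panel",(tip[:2]-C)@Rm*1000)
# cross-check: panel and hook in other cameras
for n,C0 in(("top",C-[.001,.0024]),("scene",C)):
    c,im=snap(n,n+"8"); np.save(n+"8.npy",im); cv2.imwrite("x.png",im)
    q=proj(c,[tip,tip+[0,0,.03],tip+[0,0,.055]]); print(n,q.round(1).tolist())
    if n=="scene": fit(c,im,C,t,4)
E
```

```text
15.0167 [ 0.47608551 -0.03402915  0.07650103] [[-0.3037, 0.9528, 0.0007], [0.9528, 0.3037, -0.0008], [-0.001, 0.0005, -1.0]] [-0.24805072 -0.42206166 -0.60794448]
tip [ 0.50825299 -0.13486608  0.03150308] panel [-74.90963138 -31.45619572]
top [[374.9, 210.0], [376.0, 209.1], [376.9, 208.4]]
scene [[258.3, 233.9], [256.8, 227.6], [255.4, 222.0]]
y-24 res 0.43 n 21
x39 res 0.34 n 19
y70 res 0.2 n 22
x-90 res 0.44 n 23
y-36 res 0.26 n 40
x51 res 0.22 n 40
sides [0.0972 0.1498 0.1246 0.1085] outer corner in panel [ 34.9 -47.9] res [[-1.8, -8.6], [-1.4, -5.5], [-16.0, 22.0], [19.2, -7.9]]
C [ 0.5988 -0.1237] yaw -8.92
```

step_arm:
  steps:
    - [-0.6,1.8,-4,0,0,0]
    - [0,0,-5,0,0,0]
    - [0,0,-3,0,0,0]
    - [0,0,-2,0,0,0]
    - [0,0,-1,0,0,0]
    - [0,0,-1,0,0,0]
    - [0,0,0,0,0,0]
    - [0,0,0,0,0,0]

```text
clock: 15.78
position: [0.4753, -0.0312, 0.0597]
ee_rot: [1.853, 2.537, 0.0]
force: [-0.5, 0.2, -0.9]
width: 0.279
gripper_force: 55.0
```

step_arm:
  steps:
    - [-0.3,-0.9,-1,0,0,0]
    - [0,0,-1,0,0,0]
    - [0,0,-1,0,0,0]
    - [0,0,-1,0,0,0]
    - [0,0,-0.5,0,0,0]
    - [0,0,0,0,0,0]
    - [0,0,0,0,0,0]

```text
clock: 16.37
position: [0.4749, -0.0321, 0.0552]
ee_rot: [-1.852, -2.537, -0.0]
force: [0.2, -0.2, -0.8]
width: 0.278
gripper_force: 55.0
```

step_arm:
  steps:
    - [0,0,-0.5,0,0,0]
    - [0,0,-0.5,0,0,0]
    - [0,0,-0.5,0,0,0]
    - [0,0,0,0,0,0]

```text
clock: 16.7
position: [0.4749, -0.0321, 0.0536]
ee_rot: [-1.853, -2.537, 0.0]
force: [0.5, 0.4, -1.1]
width: 0.279
gripper_force: 55.0
```

step_arm:
  steps:
    - [0.3,0.95,0.4,0,0,0]
    - [0.3,0.95,0,0,0,0]
    - [0.3,0.95,0,0,0,0]
    - [0.3,0.95,0,0,0,0]
    - [0,0,0,0,0,0]

```text
clock: 17.12
position: [0.4763, -0.028, 0.0542]
ee_rot: [1.852, 2.537, 0.0]
force: [-0.7, 0.5, -0.7]
width: 0.277
gripper_force: 55.0
```

```bash
python3 -c "
from h import *
s=observe();print(s['position'],s['force'],s['ft_torque'])"
```

```text
[ 0.47625481 -0.02802662  0.05418631] [-0.74083447  0.46855111 -0.70759793] [-0.04436394 -0.14173678  0.05144203]
```

step_arm:
  steps:
    - [-0.6,-1.9,0,0,0,0]
    - [-0.6,-1.9,0,0,0,0]
    - [-0.6,-1.9,0,0,0,0]
    - [-0.6,-1.9,0,0,0,0]
    - [0,0,0,0,0,0]

```text
clock: 17.53
position: [0.474, -0.0352, 0.0543]
ee_rot: [-1.852, -2.538, -0.002]
force: [0.6, 3.4, 0.3]
width: 0.28
gripper_force: 55.0
```

```bash
python3 -c "
from h import *
s=observe();print(s['position'],s['force'],s['ft_torque'])"
```

```text
[ 0.47396056 -0.03519178  0.05431231] [0.57230657 3.35491364 0.32437967] [ 0.94068685 -0.18021593  0.12310098]
```

step_arm:
  steps:
    - [0.6,1.9,0,0,0,0]
    - [0.6,1.9,0,0,0,0]
    - [0.6,1.9,0,0,0,0]
    - [0.5,1.5,0,0,0,0]
    - [0.3,0.95,0,0,0,0]
    - [0,0,0,0,0,0]

```text
clock: 18.03
position: [0.4763, -0.0279, 0.0541]
ee_rot: [-1.853, -2.537, 0.001]
force: [0.4, -0.3, -1.1]
width: 0.277
gripper_force: 55.0
```

```bash
python3 -c "
from h import *
s=observe();print(s['position'],s['force'],s['ft_torque'],s['width'])"
```

```text
[ 0.47628587 -0.02787542  0.05406011] [ 0.38040484 -0.31526333 -1.09790299] [-0.10447259 -0.06981004 -0.00341339] 0.2769636845995818
```

step_arm:
  steps:
    - [0.2,0.5,0,0,0,0]
    - [0.2,0.5,0,0,0,0]
    - [0.1,0.4,0,0,0,0]
    - [0,0,0,0,0,0]

```text
clock: 18.37
position: [0.4766, -0.0274, 0.054]
ee_rot: [1.854, 2.536, -0.002]
force: [-0.6, -5.1, -2.9]
width: 0.282
gripper_force: 55.0
```

```bash
python3 -c "
from h import *
s=observe();print(s['position'],s['force'],s['ft_torque'],s['width'])"
```

```text
[ 0.47658696 -0.02743743  0.05397198] [-0.63826737 -5.10755896 -2.85456122] [-1.16237661 -0.11624851 -0.11611736] 0.28157179264371723
```

The walls bracket the hook: seam centre at TCP (0.4752,-0.0314), spread 7.5 mm (7 expected). I recentre and drag at 30 mm/s.

step_arm:
  steps:
    - [-0.8,-2.5,0,0,0,0]
    - [-0.8,-2.5,0,0,0,0]
    - [0,0,0,0,0,0]
    - [1.2,-0.4,0,0,0,0]
    - [2.38,-0.77,0,0,0,0]
    - [2.38,-0.77,0,0,0,0]
    - [2.38,-0.77,0,0,0,0]
    - [2.38,-0.77,0,0,0,0]
    - [2.38,-0.77,0,0,0,0]
    - [2.38,-0.77,0,0,0,0]
    - [2.38,-0.77,0,0,0,0]
    - [2.38,-0.77,0,0,0,0]
    - [2.38,-0.77,0,0,0,0]
    - [2.38,-0.77,0,0,0,0]
    - [2.38,-0.77,0,0,0,0]
    - [2.38,-0.77,0,0,0,0]
    - [2.38,-0.77,0,0,0,0]
    - [2.38,-0.77,0,0,0,0]
    - [2.38,-0.77,0,0,0,0]
    - [2.38,-0.77,0,0,0,0]

```text
clock: 20.03
position: [0.5147, -0.0442, 0.0541]
ee_rot: [-1.853, -2.537, 0.0]
force: [-0.8, 0.6, -0.9]
width: 0.28
gripper_force: 55.0
```

```bash
cat > st.py <<'E'
from h import *
from scipy.spatial.transform import Rotation as R
s=observe(); M=R.from_rotvec(s["ee_rot"]).as_matrix(); p=s["position"]
t=np.radians(-17.86);Rm=np.array([[np.cos(t),-np.sin(t)],[np.sin(t),np.cos(t)]])
tip=p-.1058*M[:,0]+.0451*M[:,2]
print(s["clock"],p.round(4),"tip panel",((tip[:2]-[.5892,-.1279])@Rm*1000+[0,-.8]).round(1),"z",tip[2].round(4),"F panel",(s["force"][:2]@Rm).round(1),s["force"][2].round(1),"T",s["ft_torque"].round(2),"yaw",np.degrees(np.arctan2(M[1,0],M[0,0])).round(2),M[2].round(3))
E
python3 st.py
```

```text
20.0333 [ 0.5147 -0.0442  0.0541] tip panel [-35. -30.] z 0.009 F panel [-0.9  0.3] -0.9 T [ 0.07 -0.08 -0.06] yaw 107.73 [ 0. -0. -1.]
```

step_arm:
  steps:
    - [2.38,-0.77,0,0,0,0]
    - [2.38,-0.77,0,0,0,0]
    - [2.38,-0.77,0,0,0,0]
    - [2.38,-0.77,0,0,0,0]
    - [2.38,-0.77,0,0,0,0]
    - [2.38,-0.77,0,0,0,0]
    - [2.38,-0.77,0,0,0,0]
    - [2.38,-0.77,0,0,0,0]
    - [2.38,-0.77,0,0,0,0]
    - [2.38,-0.77,0,0,0,0]
    - [2.38,-0.77,0,0,0,0]
    - [2.38,-0.77,0,0,0,0]
    - [2.38,-0.77,0,0,0,0]
    - [2.38,-0.77,0,0,0,0]
    - [2.38,-0.77,0,0,0,0]
    - [2.38,-0.77,0,0,0,0]
    - [2.38,-0.77,0,0,0,0]
    - [2.38,-0.77,0,0,0,0]
    - [2.38,-0.77,0,0,0,0]
    - [2.38,-0.77,0,0,0,0]

```text
clock: 21.7
position: [0.5624, -0.0596, 0.0541]
ee_rot: [1.853, 2.537, 0.0]
force: [0.4, 0.1, -1.0]
width: 0.279
gripper_force: 55.0
```

```bash
python3 st.py
```

```text
21.7 [ 0.5624 -0.0596  0.0541] tip panel [ 15.1 -30. ] z 0.009 F panel [0.4 0.2] -1.0 T [-0.   -0.09 -0.02] yaw 107.73 [-0.  0. -1.]
```

step_arm:
  steps:
    - [2.38,-0.77,0,0,0,0]
    - [2.38,-0.77,0,0,0,0]
    - [2.38,-0.77,0,0,0,0]
    - [2.38,-0.77,0,0,0,0]
    - [2.38,-0.77,0,0,0,0]
    - [2.38,-0.77,0,0,0,0]
    - [2.38,-0.77,0,0,0,0]
    - [2.38,-0.77,0,0,0,0]
    - [2.38,-0.77,0,0,0,0]
    - [2.38,-0.77,0,0,0,0]
    - [2.38,-0.77,0,0,0,0]
    - [2.2,-0.7,0,0,0,0]
    - [0,0,0,0,0,0]

```text
clock: 22.78
position: [0.591, -0.0689, 0.0542]
ee_rot: [1.853, 2.537, 0.0]
force: [-0.8, -0.6, -0.3]
width: 0.278
gripper_force: 55.0
```

```bash
python3 st.py
```

```text
22.7833 [ 0.591  -0.0689  0.0542] tip panel [ 45.2 -30.1] z 0.0091 F panel [-0.6 -0.8] -0.3 T [-0.03 -0.16  0.01] yaw 107.71 [-0.  0. -1.]
```

step_arm:
  steps:
    - [0.95,-0.3,0,0,0,0]
    - [0.95,-0.3,0,0,0,0]
    - [0.95,-0.3,0,0,0,0]
    - [0.5,-0.15,0,0,0,0]
    - [0,0,0,0,0,0]

```text
clock: 23.2
position: [0.5928, -0.0692, 0.0539]
ee_rot: [-1.851, -2.536, 0.001]
force: [-4.5, 3.1, 0.7]
width: 0.28
gripper_force: 55.0
```

```bash
python3 st.py
```

```text
23.2 [ 0.5928 -0.0692  0.0539] tip panel [ 46.9 -29.8] z 0.0087 F panel [-5.2  1.6] 0.7 T [ 0.52  0.96 -0.35] yaw 107.73 [ 0.001 -0.002 -1.   ]
```

step_arm:
  steps:
    - [-1.7,0.55,0,0,0,0]
    - [-1.7,0.55,0,0,0,0]
    - [-1.7,0.55,0,0,0,0]
    - [0,0,0,0,0,0]
    - [0.4,1.2,0,0,0,0]
    - [0.77,2.38,0,0,0,0]
    - [0.77,2.38,0,0,0,0]
    - [0.77,2.38,0,0,0,0]
    - [0.77,2.38,0,0,0,0]
    - [0.77,2.38,0,0,0,0]
    - [0.77,2.38,0,0,0,0]
    - [0.77,2.38,0,0,0,0]
    - [0.77,2.38,0,0,0,0]
    - [0.77,2.38,0,0,0,0]
    - [0.77,2.38,0,0,0,0]
    - [0.77,2.38,0,0,0,0]
    - [0.77,2.38,0,0,0,0]

```text
clock: 24.62
position: [0.5985, -0.0381, 0.0541]
ee_rot: [1.853, 2.537, 0.0]
force: [0.2, 1.1, -1.5]
width: 0.281
gripper_force: 55.0
```

```bash
python3 st.py
```

```text
24.6167 [ 0.5985 -0.0381  0.0541] tip panel [42.9  1.5] z 0.009 F panel [-0.2  1.1] -1.5 T [ 0.02 -0.09  0.02] yaw 107.73 [-0.  0. -1.]
```

step_arm:
  steps:
    - [0.78,2.38,0,0,0,0]
    - [0.78,2.38,0,0,0,0]
    - [0.78,2.38,0,0,0,0]
    - [0.78,2.38,0,0,0,0]
    - [0.78,2.38,0,0,0,0]
    - [0.78,2.38,0,0,0,0]
    - [0.78,2.38,0,0,0,0]
    - [0.78,2.38,0,0,0,0]
    - [0.78,2.38,0,0,0,0]
    - [0.78,2.38,0,0,0,0]
    - [0.78,2.38,0,0,0,0]
    - [0.78,2.38,0,0,0,0]
    - [0.78,2.38,0,0,0,0]
    - [0.78,2.38,0,0,0,0]
    - [0.78,2.38,0,0,0,0]
    - [0.78,2.38,0,0,0,0]
    - [0.78,2.38,0,0,0,0]
    - [0.78,2.38,0,0,0,0]
    - [0.78,2.38,0,0,0,0]
    - [0.6,1.8,0,0,0,0]

```text
clock: 26.28
position: [0.6139, 0.0091, 0.0542]
ee_rot: [1.852, 2.537, 0.0]
force: [-0.1, -0.0, -0.1]
width: 0.275
gripper_force: 55.0
```

```bash
python3 st.py
```

```text
26.2833 [0.6139 0.0091 0.0542] tip panel [43.1 51.1] z 0.0091 F panel [-0.1 -0.1] -0.1 T [ 0.05 -0.14  0.02] yaw 107.74 [ 0.  0. -1.]
```

Seam done. I lift, and carry the rake back over the rest.

step_arm:
  steps:
    - [0,0,0,0,0,0]
    - [0,0,5,0,0,0]
    - [0,0,14,0,0,0]
    - [0,0,20,0,0,0]
    - [0,0,20,0,0,0]
    - [-4,7,15,0,0,0]
    - [-10,17,7,0,0,0]
    - [-16,28,0,0,0,0]
    - [-17,29,0,0,0,0]
    - [-17,29,0,0,0,0]
    - [-17,29,0,0,0,0]
    - [-17,29,0,0,0,0]
    - [-17,29,0,0,0,0]
    - [-16,28,0,0,0,0]
    - [-12,20,0,0,0,0]
    - [-6,11,0,0,0,0]
    - [-1.8,2.6,0,0,0,0]
    - [0,0,0,0,0,0]
    - [0,0,0,0,0,0]

```text
clock: 27.87
position: [0.4639, 0.2658, 0.135]
ee_rot: [1.854, 2.535, -0.001]
force: [-0.5, -1.0, -0.8]
width: 0.28
gripper_force: 55.0
```

```bash
python3 - <<'E'
from h import *
from scipy.spatial.transform import Rotation as R
s=observe(); tcp=s["position"]; M=R.from_rotvec(s["ee_rot"]).as_matrix(); X=M[:,0];Y=M[:,1]
print(s["clock"],tcp,np.degrees(np.arctan2(X[1],X[0])))
c,im=snap("wrist","w9"); np.save("w9.npy",im)
for nm,i in(("w7",np.load("w7.npy")),("w9",im)):
    L=edge(i,(295,160),(293.5,222),6); Rr=edge(i,(347,160),(348,222),6); F=edge(i,(303,147),(340,147),6)
    k=[cross(L,F),cross(Rr,F),L[0]+(220-L[0][1])/L[1][1]*L[1],Rr[0]+(220-Rr[0][1])/Rr[1][1]*Rr[1]]
    print(nm,np.round(k,1).tolist(),L[2:],Rr[2:],F[2:])
    if nm=="w9":
        W=on_plane(c,k,tcp[2]+.025); m=W[:2].mean(0)-tcp;n=W[2:].mean(0)-tcp; print("far along",m@X,"lat",m@Y,n@Y)
E
```

```text
27.8667 [0.46387554 0.26577039 0.13504356] 107.63855934519329
w7 [[293.0, 146.8000030517578], [347.1000061035156, 144.5], [295.0, 220.0], [346.3999938964844, 220.0]] (0.28, 40) (0.24, 40) (0.26, 39)
w9 [[292.8999938964844, 144.5], [346.70001220703125, 146.6999969482422], [295.0, 220.0], [346.6000061035156, 220.0]] (0.28, 40) (0.17, 40) (0.28, 39)
far along 0.05728884662266369 lat -0.00025113233490499533 0.00018845605538721834
```

step_arm:
  steps:
    - [0,0,-8,0,0,0]
    - [0,0,-16,0,0,0]
    - [0,0,-18,0,0,0]
    - [0,0,-16,0,0,0]
    - [0,0,-10,0,0,0]
    - [0,0,-6,0,0,0]
    - [0,0,-2,0,0,0]
    - [0,0,0,0,0,0]
    - [0,0,0,0,0,0]

```text
clock: 28.67
position: [0.4634, 0.2675, 0.0596]
ee_rot: [1.853, 2.537, 0.001]
force: [-0.1, -0.1, -0.8]
width: 0.279
gripper_force: 55.0
```

step_arm:
  steps:
    - [-0.2,0.7,-1,0,0,0]
    - [0,0,-1,0,0,0]
    - [0,0,-1,0,0,0]
    - [0,0,-0.7,0,0,0]
    - [0,0,-0.5,0,0,0]
    - [0,0,-0.5,0,0,0]
    - [0,0,0,0,0,0]
    - [0,0,0,0,0,0]

```text
clock: 29.33
position: [0.4629, 0.268, 0.055]
ee_rot: [1.852, 2.537, 0.0]
force: [-3.2, -1.8, 7.6]
width: 0.278
gripper_force: 55.0
```

step_arm:
  steps:
    - [0,0,0,0,0,0]
    - [0,0,0,0,0,0]
    - [0,0,0,0,0,0]
    - [0,0,0,0,0,0]
    - [0,0,0,0,0,0]
    - [0,0,4,0,0,0]
    - [0,0,12,0,0,0]
    - [0,0,20,0,0,0]
    - [0,0,20,0,0,0]
    - [0,0,20,0,0,0]
    - [6,-20,6,0,0,0]
    - [8,-25,0,0,0,0]
    - [8,-25,0,0,0,0]
    - [4,-12,0,0,0,0]
    - [0,0,0,0,0,0]
    - [0,0,0,0,0,0]
  gripper: 0.55

```text
clock: 30.67
position: [0.4892, 0.1856, 0.1373]
ee_rot: [1.854, 2.535, 0.001]
force: [-1.1, 0.2, -0.2]
width: 0.549
gripper_force: 0.0
```

```bash
python3 - <<'E'
from h import *
from scipy.spatial.transform import Rotation as R
s=observe(); M=R.from_rotvec(s["ee_rot"]).as_matrix(); tcp=s["position"];yaw=np.arctan2(M[1,0],M[0,0]);print(s["clock"],tcp,np.degrees(yaw),s["width"],s["force"])
c,im=snap("wrist","w10"); X=np.array([np.cos(yaw),np.sin(yaw),0]);Y=np.array([-X[1],X[0],0])
def quad(o,hx,hy,z,half):
    q=proj(c,[np.r_[(o+a*hx*X+b*hy*Y)[:2],z] for a,b in((-1,1),(-1,-1),(1,-1),(1,1))])
    E=[edge(im,q[i],q[(i+1)%4],half) for i in range(4)]; k=[cross(E[i-1],E[i]) for i in range(4)]; W=on_plane(c,k,z)
    print(np.linalg.norm(W-np.roll(W,1,0),axis=1).round(4),"centre",W.mean(0).round(4),"yaws",[np.degrees(np.arctan2(*(W[b]-W[a])[[1,0]])).round(2) for a,b in((0,3),(1,2))])
o=np.array([.463,.2688,0]); quad(o,.055,.013,.08,6); quad(o,.055,.035,.05,4)
ct,it=snap("top","t10"); a=np.load("top0.npy").astype(int); d=np.abs(it.astype(int)-a).sum(2)
n,_,st,_=cv2.connectedComponentsWithStats(cv2.morphologyEx((d>90).astype(np.uint8),cv2.MORPH_OPEN,np.ones((3,3))))
print([r.tolist() for r in st[1:] if r[4]>12])
E
```

```text
30.6667 [0.48916222 0.18563427 0.13732167] 107.63028380684571 0.5485305950730336 [-1.12067346  0.21249605 -0.24773942]
[0.1082 0.0256 0.1082 0.0256] centre [0.4629 0.268  0.08  ] yaws [np.float64(107.67), np.float64(107.68)]
[0.1047 0.0687 0.1127 0.0691] centre [0.4618 0.2692 0.05  ] yaws [np.float64(107.83), np.float64(107.85)]
[[282, 166, 12, 5, 43], [212, 169, 401, 213, 28088], [432, 222, 47, 31, 347], [437, 233, 6, 4, 21], [432, 236, 22, 11, 126], [407, 241, 14, 5, 51], [492, 245, 21, 28, 277], [485, 258, 11, 11, 92], [436, 261, 19, 13, 123], [482, 270, 14, 7, 44], [271, 273, 6, 17, 61], [602, 298, 38, 27, 494], [568, 310, 4, 4, 14], [322, 340, 6, 5, 21], [336, 348, 37, 37, 560], [538, 349, 61, 51, 1578], [320, 351, 15, 11, 123], [321, 363, 50, 37, 935], [374, 366, 39, 32, 506], [298, 385, 10, 15, 92], [401, 384, 12, 9, 54], [307, 386, 9, 8, 49], [321, 391, 8, 9, 50], [386, 393, 8, 4, 27]]
```

The rake lies centred on the rest within about 1 mm and 0.2°, and the gripper is clear. I hand in.

```bash
python3 -c "
from cell import job
print(job.sign_off())"
```

```text
the job is handed in; nothing more can be done
None
```

I pulled the rake out by its shank, set it down and took it again by the handle, ran its tip through the whole seam at about 3 cm/s, laid it back on the rest block within about 1 mm of the middle with its hook over the edge, and handed the job in at about 31 s; I felt no contact with the other things on the bench, but did not measure their positions again.

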